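# Lay out the plain bushings for the arbor press

## Robot

A 6-joint arm with a two-finger parallel gripper is mounted at the origin on a cart in front of the work surface, level with it; the furniture and walls round the work are solid. World frame = base frame: x ahead of the robot, y to its left, z up, the work surface at z = 0. Lengths are in m, angles in rad, forces in N, time in s.
With the tool pointing down it reaches from about 0.325 to 0.775 m from the base axis. Payload 9.3 kg.
Tool frame: the origin (TCP) lies midway between the tips of the shut fingers; the grasp point (between the pads) lies 19 mm behind it; z points along the fingers, y is the line along which they close (so a half turn about z gives the same grasp; the last joint's range is limited). The gripper opens to 85 mm and grips with 20 to 120 N. Pads are 22 mm wide; open, the fingers measure 114 mm over their backs; the gripper's body (76 mm by 85 mm) begins 54 mm behind the grasp point. The pads swing forward as they close: fully open they stand 13 mm farther back than shut.
Start: joints at [-1.442, 0.259, 0.021, 1.334, 0, 1.418], TCP at [0.153, -0.528, 0.231] pointing down, gripper open.
Joint ranges: [-3.04, 3.04], [-0.91, 1.82], [-1.04, 1.36], [-1.92, 1.95], [-1.52, 1.45], [-3.14, 3.14]. Speed limits (rad/s): [2.22, 2.22, 2.79, 3.14, 3.14, 3.14].

## Interface

Orientations are given as [roll, pitch, yaw] about the fixed x, y, z axes, in that order (R = Rz(yaw) Ry(pitch) Rx(roll)).
In Python, from station import sensors, optics, job_done gives the robot as it stands.
- The arm moves only by the shell command python3 -m pendant 'ROWS' [FORCE]. ROWS is a JSON object of lists of equal length, an entry for each row: "hand": the closure, from 0 (fully open) to 1 (shut); "linear": the shift along the tool's x, y, z in m, a list of three; "roll": the turn about the tool's z in rad. A call has 1 to 20 rows; each row is the pose to reach, as a shift and turn from the pose commanded when the call began, along the tool's axes at that moment; what a row does not reach only later rows make up. A row lasts 1/10 s, in which the tool goes at most 50 mm and 8.59 degrees, less where a joint would pass 70% of its speed; a pose out of reach is approached as far as the arm can. A call with a gripper value outside its range is refused whole. The fingers move at their own pace and stop on an object; FORCE is the grip in N (left out, the last holds). Time passes only in rows, so rows that repeat a pose let the fingers close. It gives the time, the measured TCP pose, the force, the opening and the grip force at its end, in the units of the state.
- sensors.read_state(): the state, without advancing time (a new reading comes with each control period).
- optics.grab_frame(name): name is "side" or "top" or "wrist"; returns the picture (480x640x3 uint8, red, green, blue); there is no depth.
- optics.calibration(name): a dict with "fx", "fy", "cx", "cy" (pixels), "rvec" (rotation vector, rad) and "tvec" (3), from world to camera coordinates, as OpenCV has them. Camera axes: x right, y down, z forward; pixel columns grow to the right and rows downward; lengths in m; the calibration is good to about 2 mm. A picture is of the moment at which its call begins: read the wrist's pose just before it. calibration takes no time and is no camera call; for the wrist camera it gives the pose at the moment of the call.
- job_done(): hands the job in; it is judged then, once.
The state is a dict: "time_s": time; "q": joint angles; "qd": joint speeds; "effort": joint torques, N m; "eef_pos": TCP position; "orientation": TCP orientation; "force": force on the tool from outside, world axes, zero at the start; "moment": the same for the moment, N m; "opening": opening from 0.0 (shut) to 1.0 (fully open); "gripper_force": force on a finger pad.
Only numpy, scipy, OpenCV 4.12 (cv2) and the standard library are available. Lean on these libraries where they do the work, as an engineer would, in place of code of your own. Each camera call takes 0.05 s, during which the arm holds its last target. There are 200 camera calls.

## Task

Five steel bushings stand among three shallow bright dishes on the bench: lay out the three plain ones, those without a collar, for the arbor press by standing each one upright, same end up, inside the dish of its size, flat on the dish's floor: the smallest in the smallest dish, the middle one in the middle dish, the largest in the largest. Leave the two collared bushings and the caliper where they are, and knock no bushing over.

Things in the scene. Friction and masses are not known exactly. Their poses are not given: they have to be found in the camera images.
- sleeve_small: The small plain bushing: a loose straight steel tube without a collar, outside diameter 28 mm, bore 20 mm, 36 mm high, standing upright on the bench. Origin: centre of its lower end; z along its axis, up. About 60 g.
- sleeve_medium: The medium plain bushing: a loose straight steel tube without a collar, outside diameter 40 mm, bore 30 mm, 36 mm high, standing upright on the bench. Origin: centre of its lower end; z along its axis, up. About 90 g.
- sleeve_large: The large plain bushing: a loose straight steel tube without a collar, outside diameter 52 mm, bore 40 mm, 36 mm high, standing upright on the bench. Origin: centre of its lower end; z along its axis, up. About 130 g.
- collared_small: A loose steel bushing with a collar: tube 30 mm outside diameter, 36 mm high, with a collar 46 mm in diameter and 6 mm thick round its foot, standing upright on its collar. Not wanted: stays where it is. Origin: centre of its underside; z up.
- collared_large: A loose steel bushing with a collar: tube 42 mm outside diameter, 36 mm high, with a collar 58 mm in diameter and 6 mm thick round its foot, standing upright on its collar. Not wanted: stays where it is. Origin: centre of its underside; z up.
- dish_small: The small of three round, shallow bright steel parts dishes, fixed to the bench: 56 mm across the rim outside, 48 mm inside at the rim and about 4 mm less at the flat floor, which lies 5 mm above the bench; rim 11 mm above the bench. Origin: centre of its underside on the bench; z up.
- dish_medium: The medium of three round, shallow bright steel parts dishes, fixed to the bench: 68 mm across the rim outside, 60 mm inside at the rim and about 4 mm less at the flat floor, which lies 5 mm above the bench; rim 11 mm above the bench. Origin: centre of its underside on the bench; z up.
- dish_large: The large of three round, shallow bright steel parts dishes, fixed to the bench: 80 mm across the rim outside, 72 mm inside at the rim and about 4 mm less at the flat floor, which lies 5 mm above the bench; rim 11 mm above the bench. Origin: centre of its underside on the bench; z up.
- caliper: A dial caliper lying flat near the front edge of the bench, 71x137x18 mm; a bystander. Origin: centre of its underside.
- measure: A red-hoppered powder measure on a stand near the front edge of the bench, fixed: an obstacle to keep clear of, not part of the job. About 85 mm across at its widest, the hopper, which lies 195 to 320 mm above the bench; origin on its axis, 25 mm above the bench.
There are look-alikes about, which are no part of the job. Leave any yellow look-alike of the dish_large alone. What is shaped like the sleeve_large but blue is not meant.

How it is judged:
At the end, for the whole second after the job is handed in: Each plain bushing stands upright (within 0.1 rad, same end up) on the floor of the dish of its own size (its underside 2 to 8 mm above the bench, its axis within 12 mm of the dish's centre), released and at rest; the two collared bushings and the caliper are within 15 mm of where they started (horizontal distance between sleeve_small and dish_small below 0.012 m and z of sleeve_small in the frame of dish_small between 0.002 and 0.008 m and angle between each of sleeve_small, sleeve_medium, sleeve_large's own z axis and vertical below 0.1 rad and linear speed of each of sleeve_small, sleeve_medium, sleeve_large below 0.02 m/s and angular speed of each of sleeve_small, sleeve_medium, sleeve_large below 0.2 rad/s and horizontal distance between sleeve_medium and dish_medium below 0.012 m and z of sleeve_medium in the frame of dish_medium between 0.002 and 0.008 m and horizontal distance between sleeve_large and dish_large below 0.012 m and z of sleeve_large in the frame of dish_large between 0.002 and 0.008 m and distance of each of collared_small, collared_large, caliper from where it was at the start of the episode below 0.015 m); the robot touches nothing.
It fails at once if a collared bushing or the caliper is moved more than 15 mm or a collared bushing is tipped over (distance of any of collared_small, collared_large, caliper from where it was at the start of the episode above 0.015 m or angle between any of collared_small, collared_large's own z axis and vertical above 0.5 rad).
It fails at once if a plain bushing is tipped over (angle between any of sleeve_small, sleeve_medium, sleeve_large's own z axis and vertical above 0.8 rad).
It also fails if it takes over 80 s, if anything falls off the work surface, if the arm or the gripper's body presses on something with over 40 N, if the wrist force passes 120 N, or if a joint passes its speed limit or range.

## Working session

There is one attempt and no reset: what is moved stays moved. The work goes in short steps, Python scripts to look and compute and a shell command to move; the robot and the scene stay as the last step left them, time stands still between calls to the robot, and variables do not carry over. Pictures are saved under pics/ and viewed, at most 14 in all, crops included, and the job is handed in when it is done.

```bash
mkdir -p pics
python3 - <<'E'
from station import sensors, optics
import cv2
s=sensors.read_state(); print(s)
for n in("top","side"):
    print(n,optics.calibration(n)); cv2.imwrite(f"pics/{n}0.png",optics.grab_frame(n)[:,:,::-1])
E
```

```text
{'time_s': 0.0, 'q': array([-1.44160850e+00,  2.59193678e-01,  2.07622381e-02,  1.33367722e+00,
        3.05224335e-06,  1.41822913e+00]), 'qd': array([-0.00019041,  0.00177236,  0.00093056, -0.00143361,  0.00275588,
       -0.00118821]), 'effort': array([ 8.24359304e-04, -5.55633759e+01,  3.44534540e+01,  1.35796951e-02,
       -5.94718813e-05, -3.47103551e-06]), 'eef_pos': array([ 0.15290143, -0.52803713,  0.23066554]), 'orientation': array([-3.14029602e+00, -2.02460392e-04,  2.81754885e-01]), 'force': array([-0.21823822,  0.05884639,  0.3905264 ]), 'moment': array([ 0.0086872 ,  0.01989664, -0.04021668]), 'gripper_force': 0.0, 'opening': 1.0005608739437737}
top {'fx': 456.44769894428794, 'fy': 456.44769894428794, 'cx': 328.10124705061656, 'cy': 236.24808603861308, 'rvec': array([ 2.17058879, -2.11059969,  0.17117053]), 'tvec': array([-0.09346676,  0.55889003,  0.81889706])}
side {'fx': 471.9408020508111, 'fy': 471.9408020508111, 'cx': 319.62246487886455, 'cy': 246.55418398832478, 'rvec': array([ 0.15738317, -2.74737284,  1.41849453]), 'tvec': array([0.55631491, 0.11554592, 0.76217042])}
```

View pics/top0.png

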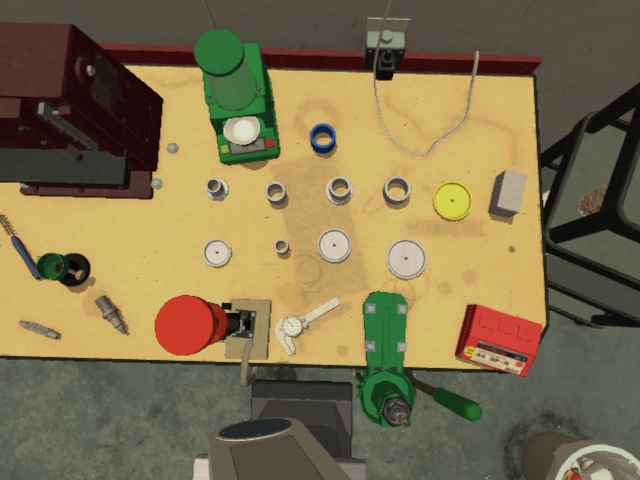

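View pics/side0.png

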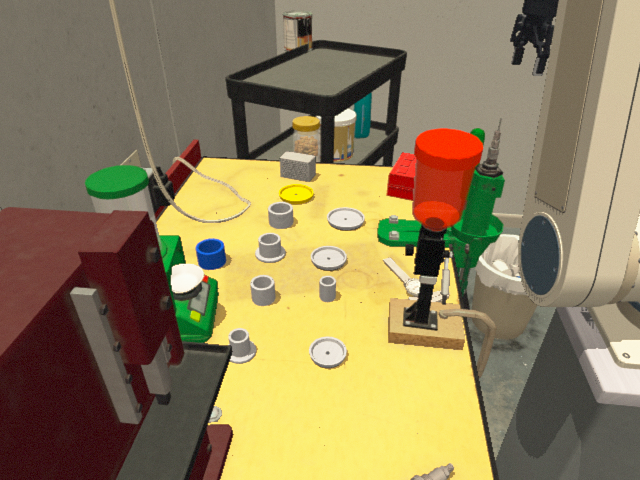

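Top view candidates:
- **Plain bushings:** small (282,247), medium (276,192), large (397,188).
- **Not wanted:** collared bushings at (217,188) and (340,189), blue ring at (322,139).
- **Dishes:** small (217,253), medium (335,245), large (406,259). The yellow dish at (452,201) is a decoy.

The side view agrees: plain bushings at (328,289), (263,290) and (281,215), collared at (239,345) and (269,247).

```bash
cat > h.py <<'E'
import numpy as np, cv2
from station import sensors, optics
def ray(c,uv):
    K=np.array([[c['fx'],0,c['cx']],[0,c['fy'],c['cy']],[0,0,1]]); R=cv2.Rodrigues(c['rvec'])[0]
    return -R.T@c['tvec'], R.T@np.linalg.solve(K,[*uv,1.])
def onplane(c,uv,z):
    o,d=ray(c,uv); return (o+d*(z-o[2])/d[2])
def blobs(img,seeds,smax=70,ref=None):
    """low-saturation blob nearest each seed: centre of its hull, mask contour"""
    hsv=cv2.cvtColor(img,cv2.COLOR_RGB2HSV); m=(hsv[:,:,1]<smax).astype(np.uint8)
    cs=cv2.findContours(m,cv2.RETR_EXTERNAL,cv2.CHAIN_APPROX_NONE)[0]
    cs=[cv2.convexHull(c) for c in cs if 60<cv2.contourArea(c)<6000]
    out={}
    for k,s in seeds.items():
        c=max(cs,key=lambda c:cv2.pointPolygonTest(c,s,True)); M=cv2.moments(c)
        out[k]=((M['m10']/M['m00'],M['m01']/M['m00']),cv2.boundingRect(c))
    return out
E
python3 - <<'E'
from h import *
S={'top':dict(s=(282,247),m=(276,192),l=(397,188),cs=(217,188),cl=(340,189),ds=(217,253),dm=(335,245),dl=(406,259)),
'side':dict(s=(328,289),m=(263,290),l=(281,215),cs=(239,345),cl=(269,247),ds=(328,352),dm=(329,259),dl=(346,219))}
for n in S:
    img=cv2.imread(f'pics/{n}0.png')[:,:,::-1].copy(); c=optics.calibration(n)
    for k,(uv,b) in blobs(img,S[n]).items(): print(n,k,np.round(uv,1),b,np.round(onplane(c,uv,0.008 if k[0]=='d' else .018),4))
    print(-cv2.Rodrigues(c['rvec'])[0].T@c['tvec'])
img=cv2.imread('pics/top0.png')[130:290,190:430]; cv2.imwrite('pics/crop0.png',cv2.resize(img,None,fx=3,fy=3,interpolation=2))
E
```

```text
top s [281.1 246. ] (274, 239, 15, 15) [0.5437 0.0128 0.018 ]
top m [275.3 192.7] (265, 182, 21, 23) [0.6497 0.0289 0.018 ]
top l [396.3 189.6] (383, 176, 28, 29) [ 0.6629 -0.2104  0.018 ]
top cs [216.2 188.4] (206, 178, 22, 22) [0.655  0.1462 0.018 ]
top cl [338.9 190.1] (325, 177, 28, 28) [ 0.6585 -0.0965  0.018 ]
top ds [216.3 252. ] (203, 239, 28, 27) [0.5297 0.1402 0.008 ]
top dm [333.9 244.7] (318, 228, 33, 34) [ 0.5506 -0.0897  0.008 ]
top dl [405.9 258.2] (386, 239, 40, 40) [ 0.5278 -0.2312  0.008 ]
[ 0.42628095 -0.07748539  0.8966421 ]
side s [327.4 288.4] (320, 276, 16, 26) [0.5454 0.0119 0.018 ]
side m [262.4 289.8] (250, 275, 25, 31) [0.6526 0.0284 0.018 ]
side l [280.3 214.8] (268, 202, 25, 27) [ 0.6655 -0.21    0.018 ]
side cs [262.4 289.8] (250, 275, 25, 31) [0.6526 0.0284 0.018 ]
side cl [269.4 247.9] (255, 233, 30, 30) [ 0.6646 -0.091   0.018 ]
side ds [327.4 351.7] (309, 337, 38, 31) [0.5326 0.1414 0.008 ]
side dm [328.3 257.4] (311, 246, 36, 24) [ 0.5534 -0.0878  0.008 ]
side dl [345.3 218.1] (327, 207, 37, 23) [ 0.5313 -0.2293  0.008 ]
[0.49452598 0.61302132 0.53234369]
```

View pics/crop0.png

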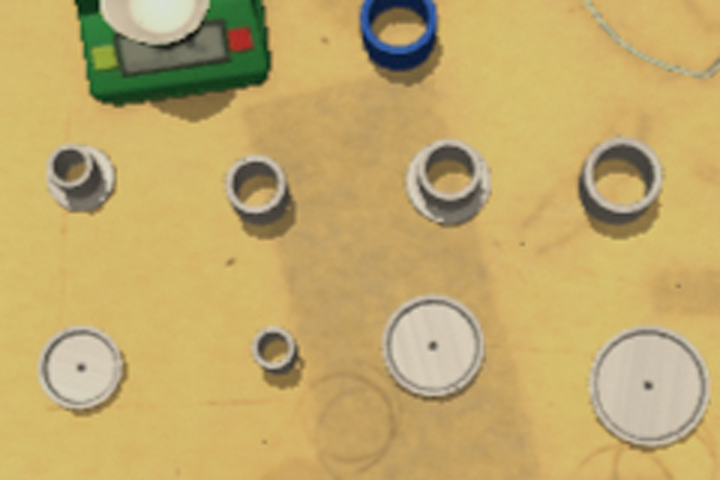

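The crop confirms it: the two bushings at (80,177) and (448,182) have collars, and the other three grey ones are plain. The two views agree within 3 mm. Next I locate the hopper.

Run:
```python
from h import *
ct,cs=optics.calibration('top'),optics.calibration('side')
for n,r in(('top',1),('side',1)):
    img=cv2.imread(f'pics/{n}0.png'); h=cv2.cvtColor(img,cv2.COLOR_BGR2HSV)
    m=(((h[:,:,0]<6)|(h[:,:,0]>174))&(h[:,:,1]>200)&(h[:,:,2]>150)).astype(np.uint8)
    for c in cv2.findContours(m,0,1)[0]:
        if cv2.contourArea(c)>1500: print(n,cv2.boundingRect(c))
print(onplane(ct,(190,325),.315),onplane(cs,(448,148),.318),onplane(ct,(250,320),.01),onplane(cs,(425,320),.025))
R0,dl=ray(ct,(0,0)),0
s=sensors.read_state(); p=s['eef_pos']; y=s['orientation'][2]
T=dict(s=(.5445,.0124),m=(.651,.0287),l=(.664,-.2102),ds=(.531,.1408),dm=(.552,-.0888),dl=(.5295,-.2302))
for k,v in T.items():
    d=np.array(v)-p[:2]; print(k,'tool x,y',np.round([d@[np.cos(y),np.sin(y)],d@[np.sin(y),-np.cos(y)]],4))
```

```text
top (155, 296, 58, 59)
side (388, 139, 95, 73)
[0.40122959 0.09175793 0.315     ] [0.40571705 0.10761569 0.318     ] [0.40060067 0.06682977 0.01      ] [0.38969137 0.07623275 0.025     ]
s tool x,y [ 0.5264 -0.4103]
m tool x,y [ 0.6333 -0.3963]
l tool x,y [ 0.5793 -0.1632]
ds tool x,y [ 0.5492 -0.5373]
dm tool x,y [ 0.5055 -0.311 ]
dl tool x,y [ 0.4446 -0.1814]
```

Run:
```python
from h import *
ct,cs=optics.calibration('top'),optics.calibration('side')
def tri(a,b):
    o,d=ray(ct,a);p,e=ray(cs,b); s=np.linalg.lstsq(np.c_[d,-e],p-o,rcond=None)[0]
    return (o+s[0]*d+p+s[1]*e)/2,np.linalg.norm(o+s[0]*d-p-s[1]*e)
print(tri((405,423),(499,120)),tri((387,395),(478,180)))
i=cv2.imread('pics/top0.png')[280:480,180:500];j=cv2.imread('pics/side0.png')[60:300,350:640]
i=cv2.resize(i,(400,250));j=cv2.resize(j,(400,331));o=np.zeros((331,800,3),np.uint8);o[:250,:400]=i;o[:,400:]=j;cv2.imwrite('pics/c1.png',o)
```

```text
(array([ 0.27694614, -0.18903643,  0.24691471]), np.float64(0.0016330138164232142)) (array([ 0.29274286, -0.17876298,  0.13821668]), np.float64(2.305563893612621e-05))
```

View pics/c1.png

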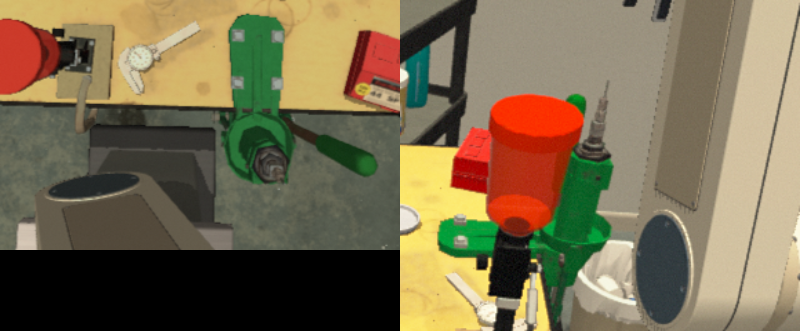

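Crop: the green loading press's tip is at world (0.28,-0.19,0.25) and the hopper at about (0.40,0.10). I'll cross at the present height, over the large bushing.

```bash
python3 -m pendant '{"linear":[[0.04,-0.01,0],[0.08,-0.02,0],[0.12,-0.03,0],[0.16,-0.04,0],[0.20,-0.055,0],[0.24,-0.07,0],[0.28,-0.08,0],[0.32,-0.09,0],[0.36,-0.10,0],[0.40,-0.11,0],[0.44,-0.12,0],[0.48,-0.135,0],[0.52,-0.15,0],[0.55,-0.158,0],[0.579,-0.163,0],[0.579,-0.163,0],[0.579,-0.163,0],[0.579,-0.163,0],[0.579,-0.163,0]],"roll":[0,0,0,0,0,0,0,0,0,0,0,0,0,0,0,0,0,0,0],"hand":[0,0,0,0,0,0,0,0,0,0,0,0,0,0,0,0,0,0,0]}' 30
python3 - <<'E'
from h import *
print(sensors.read_state()['eef_pos'],sensors.read_state()['orientation'])
a=optics.grab_frame('side');cw=optics.calibration('wrist');b=optics.grab_frame('wrist')
cv2.imwrite('pics/w1.png',b[:,:,::-1])
cv2.imwrite('pics/p1.png',cv2.resize(np.hstack([a,b])[:,:,::-1],(800,300),interpolation=cv2.INTER_AREA)); print(cw,-cv2.Rodrigues(cw['rvec'])[0].T@cw['tvec'])
E
```

```text
time_s: 2.0
eef_pos: [0.663, -0.2114, 0.2316]
orientation: [3.141, 0.0, 0.281]
force: [-0.2, -0.7, 0.3]
opening: 1.002
gripper_force: 0.0
[ 0.66300526 -0.21144127  0.23158773] [3.14142074e+00 3.86922945e-05 2.80657475e-01]
{'fx': 336.6648764512112, 'fy': 336.6648764512112, 'cx': 320.35044298811414, 'cy': 238.66753972957991, 'rvec': array([-2.28843202,  1.72195926,  0.28643588]), 'tvec': array([-0.3869342 ,  0.50390616,  0.57123556])} [ 0.7430756  -0.18837564  0.37723046]
```

View pics/p1.png

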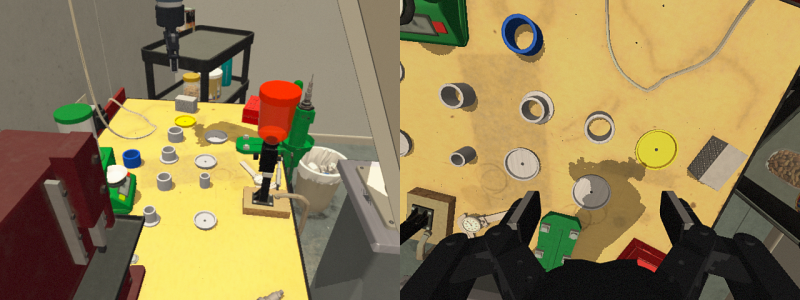

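Side view: the arm is clear of everything over the large bushing. Wrist view: the large plain bushing is at about (318,200) and the large dish at (302,306) in full-size pixels. I'll refine positions from this image.

Run:
```python
from h import *
c=optics.calibration('wrist'); img=cv2.imread('pics/w1.png')[:,:,::-1].copy()
p=np.array([.664,-.2102,.018])
T=dict(s=(.5445,.0124,.018),m=(.651,.0287,.018),l=(.664,-.2102,.018),dm=(.552,-.0888,.008),dl=(.5295,-.2302,.008))
sd={k:tuple(map(float,cv2.projectPoints(np.array([v]),c['rvec'],c['tvec'],np.array([[c['fx'],0,c['cx']],[0,c['fy'],c['cy']],[0,0,1]]),None)[0].ravel())) for k,v in T.items()}
for k,(uv,b) in blobs(img,sd).items(): print(k,np.round(sd[k]),np.round(uv,1),b,np.round(onplane(c,uv,T[k][2]),4))
```

```text
s [103. 249.] [ 99.6 249.9] (78, 234, 44, 33) [0.5422 0.0157 0.018 ]
m [ 94. 152.] [ 90.5 152.2] (61, 133, 61, 41) [0.65   0.0327 0.018 ]
l [319. 203.] [318.7 204. ] (294, 178, 50, 52) [ 0.6629 -0.2097  0.018 ]
dm [195. 262.] [194.2 262.4] (166, 236, 57, 53) [ 0.5516 -0.0878  0.008 ]
dl [305. 307.] [305.6 307.6] (274, 279, 64, 58) [ 0.5294 -0.231   0.008 ]
```

```bash
python3 -m pendant '{"linear":[[0,-0.001,0.03],[0,-0.001,0.06],[0,-0.001,0.09],[0,-0.001,0.12],[0,-0.001,0.15],[0,-0.001,0.18],[0,-0.001,0.2],[0,-0.001,0.215],[0,-0.001,0.226],[0,-0.001,0.226],[0,-0.001,0.226],[0,-0.001,0.226]],"roll":[0,0,0,0,0,0,0,0,0,0,0,0],"hand":[0,0,0,0,0,0,0,0,0,0,0,0]}' 
python3 -m pendant '{"linear":[[0,0,0],[0,0,0],[0,0,0],[0,0,0],[0,0,0],[0,0,0],[0,0,0],[0,0,0],[0,0,0],[0,0,0],[0,0,0],[0,0,0]],"roll":[0,0,0,0,0,0,0,0,0,0,0,0],"hand":[0.1,0.2,0.3,0.4,0.5,0.6,0.7,0.7,0.7,0.7,0.7,0.7]}' 30
python3 - <<'E'
from h import *
a=optics.grab_frame('side')[100:300,150:450];cv2.imwrite('pics/g1.png',cv2.resize(a,None,fx=2,fy=2)[:,:,::-1])
E
```

```text
time_s: 3.3
eef_pos: [0.664, -0.2101, 0.0065]
orientation: [3.14, -0.001, 0.282]
force: [0.9, -0.0, 0.5]
opening: 1.001
gripper_force: 0.0
time_s: 4.5
eef_pos: [0.6636, -0.2097, 0.0058]
orientation: [3.141, -0.0, 0.282]
force: [-0.9, 0.1, 5.7]
opening: 0.602
gripper_force: 31.2
```

View pics/g1.png

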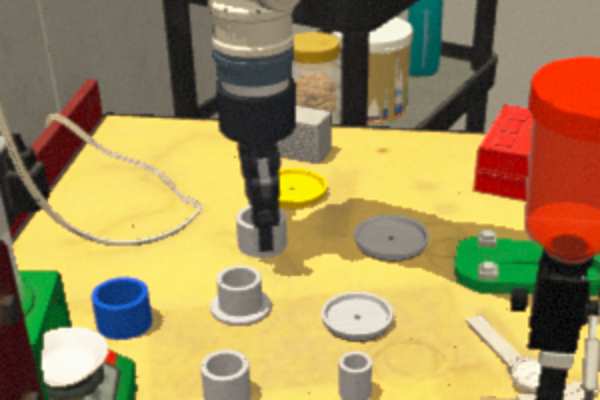

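Gripped at 51 mm with 31 N; the picture shows the bushing held upright. Next: lift and carry to the large dish.

```bash
python3 -m pendant '{"linear":[[0,0,-0.015],[0,0,-0.035],[0,0,-0.05],[-0.02,-0.003,-0.05],[-0.045,-0.006,-0.05],[-0.07,-0.009,-0.05],[-0.095,-0.012,-0.05],[-0.12,-0.015,-0.05],[-0.1345,-0.017,-0.05],[-0.1345,-0.017,-0.05],[-0.1345,-0.017,-0.035],[-0.1345,-0.017,-0.02],[-0.1345,-0.017,-0.012],[-0.1345,-0.017,-0.008],[-0.1345,-0.017,-0.006],[-0.1345,-0.017,-0.006],[-0.1345,-0.017,-0.006]],"roll":[0,0,0,0,0,0,0,0,0,0,0,0,0,0,0,0,0],"hand":[0.7,0.7,0.7,0.7,0.7,0.7,0.7,0.7,0.7,0.7,0.7,0.7,0.7,0.7,0.7,0.7,0.7]}'
python3 - <<'E'
from h import *
a=optics.grab_frame('side')[120:270,250:450];cv2.imwrite('pics/g2.png',cv2.resize(a,None,fx=3,fy=3)[:,:,::-1])
E
```

```text
time_s: 6.25
eef_pos: [0.5299, -0.2309, 0.0117]
orientation: [3.141, -0.0, 0.282]
force: [0.0, -0.1, -1.4]
opening: 0.595
gripper_force: 31.9
```

View pics/g2.png

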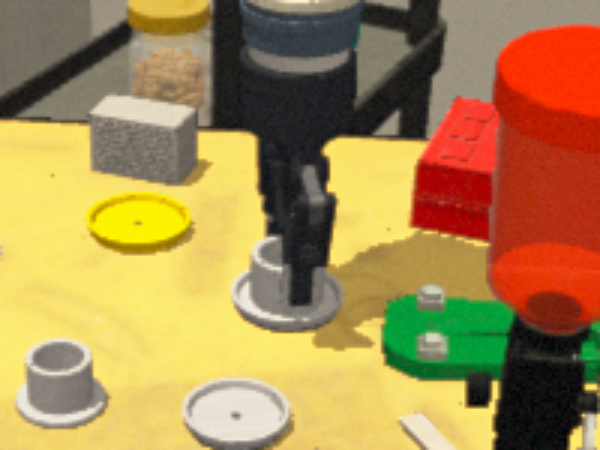

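Bushing is inside the dish, just above its floor. Release, lift, and go over the medium one.

```bash
python3 -m pendant '{"linear":[[0,0,0.001],[0,0,0.001],[0,0,0.001],[0,0,0.001],[0,0,0.001],[0,0,-0.005],[0,0,-0.02],[0,0,-0.05],[0,0,-0.08],[0,0,-0.1]],"roll":[0,0,0,0,0,0,0,0,0,0],"hand":[0.6,0.4,0.2,0.1,0,0,0,0,0,0]}'
python3 -m pendant '{"linear":[[0.02,-0.02,0],[0.04,-0.045,0],[0.06,-0.07,0],[0.08,-0.095,0],[0.1,-0.12,0],[0.125,-0.145,0],[0.15,-0.17,0],[0.17,-0.195,0],[0.188,-0.217,0],[0.188,-0.217,0],[0.188,-0.217,0]],"roll":[0,0,0,0,0,0,0,0,0,0,0],"hand":[0,0,0,0,0,0,0,0,0,0,0]}'
python3 - <<'E'
from h import *
c=optics.calibration('wrist'); b=optics.grab_frame('wrist');a=optics.grab_frame('side');print(sensors.read_state()['eef_pos'])
cv2.imwrite('pics/p3.png',cv2.resize(np.hstack([a,b])[:,:,::-1],(800,300),interpolation=cv2.INTER_AREA))
T=dict(s=(.5445,.0124,.018),m=(.6505,.0295,.018),ds=(.531,.1408,.008),dm=(.552,-.0888,.008))
sd={k:tuple(map(float,cv2.projectPoints(np.array([v]),c['rvec'],c['tvec'],np.array([[c['fx'],0,c['cx']],[0,c['fy'],c['cy']],[0,0,1]]),None)[0].ravel())) for k,v in T.items()}
for k,(uv,bb) in blobs(b,sd).items(): print(k,np.round(sd[k]),np.round(uv,1),bb,np.round(onplane(c,uv,T[k][2]),4))
E
```

```text
time_s: 7.3
eef_pos: [0.5301, -0.2311, 0.1139]
orientation: [3.14, -0.002, 0.282]
force: [0.1, -1.0, -1.0]
opening: 1.001
gripper_force: 0.0
time_s: 8.4
eef_pos: [0.6497, 0.0303, 0.1113]
orientation: [3.141, 0.0, 0.283]
force: [0.4, -0.2, 1.2]
opening: 0.996
gripper_force: 0.0
[0.64951295 0.02911501 0.11142558]
s [306. 358.] [305.2 361.2] (288, 334, 34, 54) [0.5408 0.0121 0.018 ]
m [322. 240.] [322.5 242.4] (295, 210, 56, 65) [0.6487 0.0283 0.018 ]
ds [158. 328.] [164.1 181.5] (127, 149, 74, 62) [0.6584 0.1529 0.008 ]
dm [417. 370.] [483.1 264.7] (441, 226, 85, 77) [ 0.663  -0.1019  0.008 ]
```

View pics/p3.png

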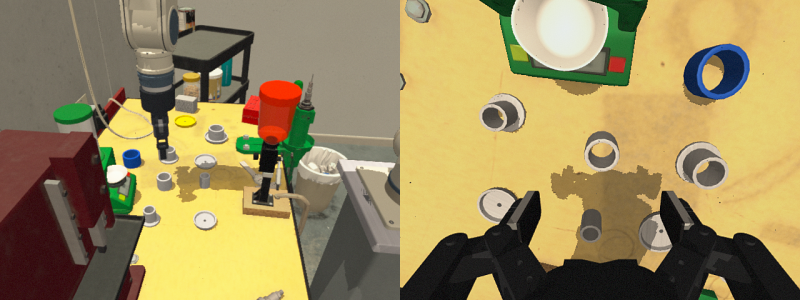

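Large bushing stands in its dish (side, half-scale 216,132). The medium bushing is centred under the gripper (wrist 322,242). Descend and grip.

```bash
python3 -m pendant '{"linear":[[0,0,0.025],[0,0,0.05],[0,0,0.075],[0,0,0.095],[0,0,0.106],[0,0,0.106],[0,0,0.106],[0,0,0.106],[0,0,0.106],[0,0,0.106],[0,0,0.106],[0,0,0.106],[0,0,0.106],[0,0,0.106],[0,0,0.106],[0,0,0.106],[0,0,0.106],[0,0,0.106]],"roll":[0,0,0,0,0,0,0,0,0,0,0,0,0,0,0,0,0,0],"hand":[0,0,0,0,0,0,0,0.1,0.2,0.3,0.4,0.5,0.6,0.7,0.8,0.8,0.8,0.8]}' 30
```

```text
time_s: 10.3
eef_pos: [0.65, 0.0299, 0.0057]
orientation: [3.141, -0.0, 0.282]
force: [-0.9, -0.1, 5.7]
opening: 0.465
gripper_force: 30.3
```

```bash
python3 -m pendant '{"linear":[[0,0,-0.015],[0,0,-0.035],[0,0,-0.06],[-0.02,0.014,-0.06],[-0.045,0.03,-0.06],[-0.07,0.048,-0.06],[-0.095,0.065,-0.06],[-0.115,0.078,-0.06],[-0.127,0.086,-0.06],[-0.127,0.086,-0.06],[-0.127,0.086,-0.045],[-0.127,0.086,-0.025],[-0.127,0.086,-0.012],[-0.127,0.086,-0.008],[-0.127,0.086,-0.006],[-0.127,0.086,-0.0055],[-0.127,0.086,-0.005]],"roll":[0,0,0,0,0,0,0,0,0,0,0,0,0,0,0,0,0],"hand":[0.8,0.8,0.8,0.8,0.8,0.8,0.8,0.8,0.8,0.8,0.8,0.8,0.8,0.8,0.8,0.8,0.8]}'
python3 - <<'E'
from h import *
a=optics.grab_frame('side')[150:300,230:430];cv2.imwrite('pics/g4.png',cv2.resize(a,None,fx=3,fy=3)[:,:,::-1])
E
```

```text
time_s: 12.0
eef_pos: [0.5523, -0.088, 0.0108]
orientation: [3.141, -0.001, 0.282]
force: [-0.2, 0.4, -1.4]
opening: 0.465
gripper_force: 30.5
```

View pics/g4.png

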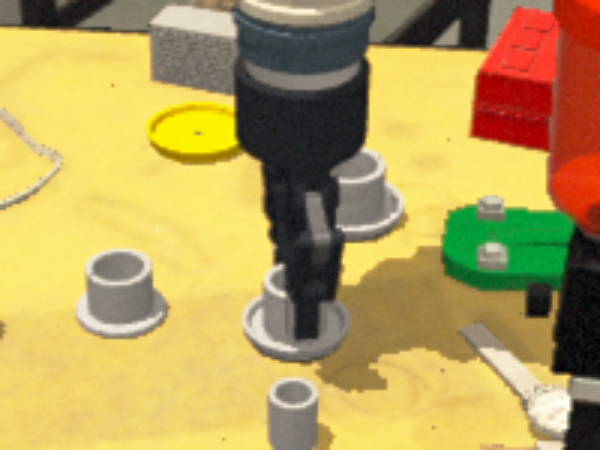

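```bash
python3 -m pendant '{"linear":[[0,0,0.0005],[0,0,0.0005],[0,0,0.0005],[0,0,0.0005],[0,0,0.0005],[0,0,0.0005],[0,0,-0.005],[0,0,-0.02],[0,0,-0.05],[0,0,-0.08],[0.003,-0.015,-0.1],[0.007,-0.035,-0.1],[0.012,-0.06,-0.1],[0.017,-0.085,-0.1],[0.02,-0.099,-0.1],[0.02,-0.099,-0.1],[0.02,-0.099,-0.1]],"roll":[0,0,0,0,0,0,0,0,0,0,0,0,0,0,0,0,0],"hand":[0.7,0.5,0.4,0.2,0.1,0,0,0,0,0,0,0,0,0,0,0,0]}'
python3 - <<'E'
from h import *
c=optics.calibration('wrist'); b=optics.grab_frame('wrist');a=optics.grab_frame('side');print(sensors.read_state()['eef_pos'])
cv2.imwrite('pics/p5.png',cv2.resize(np.hstack([a,b])[:,:,::-1],(800,300),interpolation=cv2.INTER_AREA))
T=dict(s=(.5445,.0124,.018),m=(.552,-.0886,.023))
sd={k:tuple(map(float,cv2.projectPoints(np.array([v]),c['rvec'],c['tvec'],np.array([[c['fx'],0,c['cx']],[0,c['fy'],c['cy']],[0,0,1]]),None)[0].ravel())) for k,v in T.items()}
for k,(uv,bb) in blobs(b,sd).items(): print(k,np.round(sd[k]),np.round(uv,1),bb,np.round(onplane(c,uv,T[k][2]),4))
E
```

```text
time_s: 13.75
eef_pos: [0.5436, 0.0124, 0.1104]
orientation: [3.141, -0.0, 0.282]
force: [0.7, -1.2, -0.1]
opening: 0.998
gripper_force: 0.0
[0.54361575 0.01189428 0.11029331]
s [321. 240.] [320.1 242.6] (301, 218, 40, 50) [0.5423 0.0122 0.018 ]
m [452. 268.] [449.6 262.3] (405, 221, 87, 83) [ 0.556  -0.0849  0.023 ]
```

View pics/p5.png

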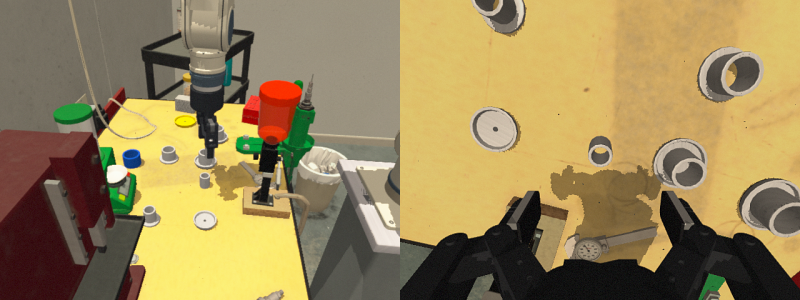

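Medium bushing is in its dish, and the small one is centred (wrist 320,242). I descend with the hand partly closed to stay clear of the medium dish.

```bash
python3 -m pendant '{"linear":[[0,0,0],[0,0,0.01],[0,0,0.035],[0,0,0.06],[0,0,0.08],[0,0,0.097],[0,0,0.105],[0,0,0.105],[0,0,0.105],[0,0,0.105],[0,0,0.105],[0,0,0.105],[0,0,0.105],[0,0,0.105],[0,0,0.105],[0,0,0.105],[0,0,0.105],[0,0,0.105],[0,0,0.105]],"roll":[0,0,0,0,0,0,0,0,0,0,0,0,0,0,0,0,0,0,0],"hand":[0.3,0.3,0.3,0.3,0.3,0.3,0.3,0.3,0.35,0.4,0.45,0.5,0.55,0.6,0.7,0.8,0.9,0.9,0.9]}' 30
```

```text
time_s: 15.75
eef_pos: [0.5435, 0.0126, 0.0055]
orientation: [3.141, -0.0, 0.282]
force: [-1.4, 1.1, 6.0]
opening: 0.319
gripper_force: 29.6
```

```bash
python3 -m pendant '{"linear":[[0,0,-0.015],[0,0,-0.035],[0,0,-0.06],[0,0,-0.08],[0.003,-0.015,-0.08],[0.006,-0.035,-0.08],[0.011,-0.058,-0.08],[0.016,-0.081,-0.08],[0.02,-0.105,-0.08],[0.023,-0.12,-0.08],[0.024,-0.127,-0.08],[0.024,-0.127,-0.08],[0.024,-0.127,-0.08]],"roll":[0,0,0,0,0,0,0,0,0,0,0,0,0],"hand":[0.9,0.9,0.9,0.9,0.9,0.9,0.9,0.9,0.9,0.9,0.9,0.9,0.9]}'
python3 - <<'E'
from h import *
a=optics.grab_frame('side');b=optics.grab_frame('top')
cv2.imwrite('pics/p6.png',cv2.resize(np.hstack([a,b])[:,:,::-1],(800,300),interpolation=cv2.INTER_AREA))
E
```

```text
time_s: 17.05
eef_pos: [0.5311, 0.1409, 0.085]
orientation: [3.141, 0.0, 0.282]
force: [-0.3, 0.5, -1.2]
opening: 0.321
gripper_force: 29.7
```

View pics/p6.png

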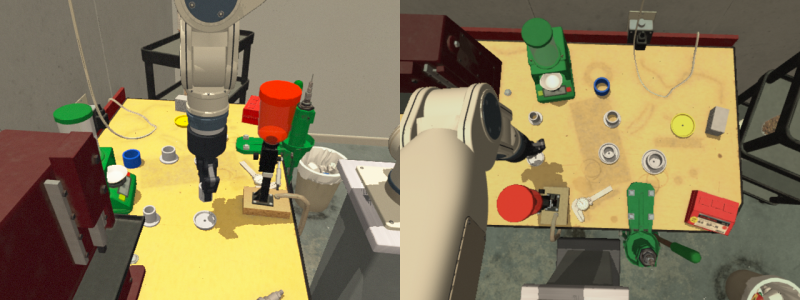

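The forearm is well above the hopper (side half-scale: forearm above row 10, hopper top at row 82), so an 80 mm descent is clear.

```bash
python3 -m pendant '{"linear":[[0,0,0.015],[0,0,0.035],[0,0,0.055],[0,0,0.066],[0,0,0.071],[0,0,0.0735],[0,0,0.0745],[0,0,0.075],[0,0,0.075]],"roll":[0,0,0,0,0,0,0,0,0],"hand":[0.9,0.9,0.9,0.9,0.9,0.9,0.9,0.9,0.9]}'
python3 - <<'E'
from h import *
a=optics.grab_frame('side')[250:400,230:430];cv2.imwrite('pics/g7.png',cv2.resize(a,None,fx=3,fy=3)[:,:,::-1])
E
```

```text
time_s: 18.05
eef_pos: [0.5315, 0.1413, 0.0108]
orientation: [3.141, -0.001, 0.282]
force: [0.8, -0.1, -0.4]
opening: 0.318
gripper_force: 29.7
```

View pics/g7.png

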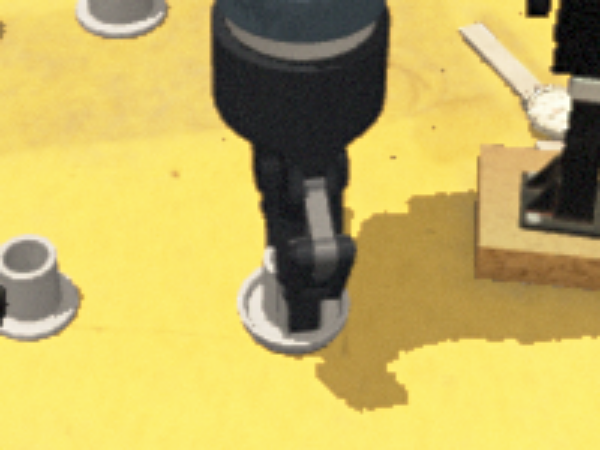

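```bash
python3 -m pendant '{"linear":[[0,0,0.0005],[0,0,0.0005],[0,0,0.0005],[0,0,0.0005],[0,0,0.0005],[0,0,0.0005],[0,0,-0.005],[0,0,-0.02],[0,0,-0.05],[0,0,-0.08],[0,0,-0.11],[0,0,-0.14],[0,0.03,-0.15],[0,0.06,-0.15],[0,0.1,-0.15],[0,0.14,-0.15],[0,0.18,-0.15],[0,0.2,-0.15],[0,0.2,-0.15],[0,0.2,-0.15]],"roll":[0,0,0,0,0,0,0,0,0,0,0,0,0,0,0,0,0,0,0,0],"hand":[0.8,0.7,0.6,0.5,0.4,0.3,0.3,0.3,0.3,0.3,0.3,0.3,0.3,0.3,0.3,0.3,0.3,0.3,0.3,0.3]}'
python3 - <<'E'
from h import *
a=optics.grab_frame('side');b=optics.grab_frame('wrist')
cv2.imwrite('pics/s8.png',a[:,:,::-1]);
l=cv2.resize(a[180:400,200:400],(400,440));r=cv2.resize(b,(400,300));o=np.zeros((440,800,3),np.uint8);o[:,:400]=l;o[:300,400:]=r
cv2.imwrite('pics/p8.png',o[:,:,::-1])
E
```

```text
time_s: 20.1
eef_pos: [0.5865, -0.0509, 0.1603]
orientation: [-3.141, 0.0, 0.281]
force: [-0.1, -0.7, 0.1]
opening: 0.697
gripper_force: 0.0
```

View pics/p8.png

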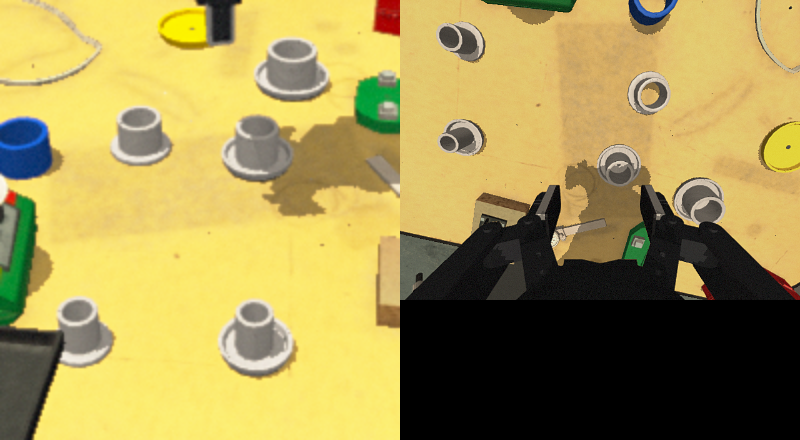

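All three plain bushings stand upright and centred in their dishes (side crop: 255,335; 257,145; 292,68). The collared bushings at (78,330) and (140,135) look where they were.

```bash
python3 -c "
from station import job_done; print(job_done())"
```

```text
the job is handed in; nothing more can be done
None
```

I stood the three plain bushings upright in their matching dishes, the collared bushings and caliper were not touched, and I handed the job in at about 20 s; `job_done()` returned no verdict.

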